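# Clear down the trim saw: slabs to rinse, jammed locating block rocked free

## Task

Clear down the little trim saw: move the two sawn stone slabs from its catch tray into the rinse tub, then grip the locating block that is jammed in the slot of the saw bed and rock it free, leaning it a few degrees first to the left, away from the blade, then to the right and so on, so that its ends walk up in turn; do not pull it straight out of the tight slot, because the loose bed plate would come up with it and must stay down. Finish while still holding the block upright and still, directly over its slot and a centimetre or two clear of the bed, so that the slot can be brushed out, and leave everything else where it is.

Things in the scene. Friction and masses are not known exactly. Their poses are not given: they have to be found in the camera images.
- slab_a: sawn slab of pink stone with an uneven outline, 44 (x) x 64 (y) x 8 (z) mm, 0.07 kg, lying flat in the catch tray; origin at the centre of its underside, y along its length. Take it across its width (along its x)
- slab_b: sawn slab of yellowish stone with an uneven outline, 48 (x) x 66 (y) x 8 (z) mm, 0.07 kg, lying flat in the catch tray; origin and axes as for the other slab
- catch_tray: fixed low steel tray on the right of the saw, 235 (x) x 142 (y) mm outside, walls 3 mm thick and 14 mm high, floor 3 mm thick; the slabs lie in its near and far halves, one behind the other; origin at the centre of its underside
- tub: open round rinse tub on the right, 156 mm across the rim, about 125 mm clear inside, 68 mm high, floor 4 mm thick; loose, 0.6 kg; origin at the centre of its underside
- locating_block: steel locating block, 0.2 to 0.4 kg: at z 0 to 20 mm a tongue 9 (x) x 60 (y) mm in the slot of the saw bed, at z 20 to 44 a body 30 x 70 mm, at z 44 to 89 an upright grip tab 20 (x) x 30 (y) mm. Origin: centre of the tongue's underside; z up, y along the slot (to the robot's left). It starts fully seated, origin 20 mm below the bed's top
- block_grip (a point): the middle of the grip tab, on the block's axis, 72 mm above the block's origin; axes as the block's
- bed_slot (a point): middle of the slot's mouth, level with the saw bed's top; y along the slot, z up. Slot 61.8 mm long, 20 deep. Two spring plungers in it, 18 mm either side of the middle, squeeze the tongue: each end takes 13 to 18 N to slide, a straight pull more than the bed plate weighs. Deep in the slot the tongue begins to bind on the slot's ends when tipped more than about 6 degrees
- bed (a joint): how far the bed plate (150 x 215 x 28 mm, 2.2 kg, aluminium, with the slot in it) has lifted off the saw's base, m; 0 = down. It only drops over two studs: nothing but its weight holds it down
- oil_bottle: small amber bottle with a ribbed cap, 42 mm across, 92 mm tall, standing on the right towards the back; origin at the centre of its underside. Leave it alone
- flat_tin: flat round screw tin, 62 mm across, 22 mm high, at the right edge; origin at the centre of its underside. Leave it alone
- scrub_brush: worn scrub brush, 172 mm long, 16 mm high, lying in front of the saw; origin under its centre, y along its length. Leave it alone
- rough_stone: broken lump of pink stone, 42 x 64 x 24 mm, left of the saw; origin under its centre. Leave it alone
- caliper: steel caliper, 69 x 190 x 12 mm, lying left of the saw; origin under its centre. Leave it alone
- offcut: small lump of pink stone, 27 x 32 x 22 mm, on the right near the flat tin; origin under its centre. Leave it alone
- saw: fixed base of the trim saw, 250 (x) x 230 (y) mm; origin on the cart's top under the middle of the bed, x to the saw's rear, y to its left. The bed's top is 60 mm above the cart, the slot's middle at x -8, y +30 mm. Motor and blade hood stand over the rear, from 40 mm behind the origin, up to 155 mm above the cart
Things that resemble listed ones, but are neither listed nor needed, are in the scene too. What is shaped like the slab_b but green is not meant.

How it is judged:
On the way, in this order (a step that is already met when the one before it is completed fails the run):
1. both slabs lie in the rinse tub (horizontal distance between each of slab_a, slab_b and tub below 0.065 m and z of slab_a in the frame of tub between -0.005 and 0.055 m and z of slab_b in the frame of tub between -0.005 and 0.055 m), for 0.2 s.
2. the block leans a few degrees to the left (right end up), its tongue still in the slot (angle between the y axis of locating_block and the y axis of bed_slot, either way round above 0.045 rad and z of locating_block in the frame of bed_slot below -0.003 m and y of block_grip in the frame of bed_slot above 0.002 m), for 0.02 s.
3. the block leans a few degrees to the right (left end up), its tongue still in the slot (angle between the y axis of locating_block and the y axis of bed_slot, either way round above 0.045 rad and z of locating_block in the frame of bed_slot below -0.003 m and y of block_grip in the frame of bed_slot below -0.002 m), for 0.02 s.
At the end, for the whole second after the job is handed in: Both slabs lie in the upright tub (within 65 mm of its axis, below the rim). The gripper holds the block still, upright within 8 degrees, tongue 4 to 45 mm above the bed and within 20 mm of the slot's middle, touching no part of the saw; the bed plate is down within 2 mm (all of step 1 and angle between tub's own z axis and vertical below 0.1 rad and z of locating_block in the frame of bed_slot between 0.004 and 0.045 m and horizontal distance between locating_block and bed_slot below 0.02 m and angle between locating_block's own z axis and vertical below 0.15 rad and contact force between locating_block and the fingers above 2 N and contact force between locating_block and saw below 0.1 N and linear speed of locating_block below 0.02 m/s and angular speed of locating_block below 0.2 rad/s and value of joint bed below 0.002 m); the arm keeps its last pose, push and grip.
It fails at once if the bed plate is lifted off its seat by more than 6 mm (value of joint bed above 0.006 m).
It fails at once if the tub is shoved away by more than 60 mm or tipped (distance of tub from where it was at the start of the episode above 0.06 m or angle between tub's own z axis and vertical above 0.4 rad).
It fails at once if something else on the cart is moved by more than 30 mm (distance of any of oil_bottle, flat_tin, scrub_brush, rough_stone, caliper, offcut from where it was at the start of the episode above 0.03 m).
It also fails if it takes over 62 s, if anything falls off the work surface, if the arm or the gripper's body presses on something with over 40 N, if the wrist force passes 120 N, or if a joint passes its speed limit or range.

## Robot

A 6-joint arm with a two-finger parallel gripper is mounted at the origin on a cart in front of the work surface, level with it; the furniture and walls round the work are solid. World frame = base frame: x ahead of the robot, y to its left, z up, the work surface at z = 0. Lengths are in m, angles in rad, forces in N, time in s.
With the tool pointing down it reaches from about 0.25 to 0.725 m from the base axis. Payload 4 kg.
Tool frame: the origin (TCP) lies where the fingers leave the gripper's body, on its centre line; the fingertips stand 73 mm ahead of it and the grasp point (between the pads) lies 54 mm ahead of it; z points along the fingers, y is the line along which they close (so a half turn about z gives the same grasp; the last joint's range is limited). The gripper opens to 85 mm and grips with 20 to 120 N. Pads are 22 mm wide; open, the fingers measure 114 mm over their backs; the gripper's body (76 mm by 85 mm) begins 54 mm behind the grasp point. The pads swing forward as they close: fully open they stand 13 mm farther back than shut.
Start: joints at [0, 0.241, 0.005, 1.335, 0, 1.571], TCP at [0.5, -0, 0.304] pointing down, gripper open.
Joint ranges: [-2.72, 2.72], [-1.05, 1.87], [-1.09, 1.28], [-1.99, 2.15], [-1.42, 1.44], [-3.14, 3.14]. Speed limits (rad/s): [2.79, 2.79, 3.14, 3.14, 3.14, 3.14].

## Interface

Orientations are given as a rotation vector (axis times angle).
In Python, from station import ctrl, optics, order gives the robot as it stands.
- The arm moves only by the tool jog_arm, never from a script. Its argument "series" is a list that holds one entry, the list of rows, each a list of 7 numbers: the shift along the tool's x, y, z in m, then the turn, a rotation vector about the tool's x, y, z in rad, then the closure in counts, from 0 (fully open) to 255 (shut). A call has 1 to 5 rows; each row is the pose to reach, as a shift and turn from the pose commanded when the call began, along the tool's axes at that moment; what a row does not reach only later rows make up. A row lasts 1/12 s, in which the tool goes at most 41.7 mm and 7.16 degrees, less where a joint would pass 70% of its speed; a pose out of reach is approached as far as the arm can. A call with a gripper value outside its range is refused whole. The fingers move at their own pace and stop on an object; "newtons" is the grip in N (left out, the last holds). Time passes only in rows, so rows that repeat a pose let the fingers close. It gives the time, the measured TCP pose, the force, the opening and the grip force at its end, in the units of the state.
- ctrl.observe(): the state, without advancing time (a new reading comes with each control period).
- optics.read_camera(name): name is "scene" or "side" or "wrist"; returns (picture, depth): 384x512x3 uint8, red, green, blue; 384x512 float32, m along the optical axis (not along the pixel's ray), 0 where there is no reading.
- optics.camera_info(name): a dict with "fx", "fy", "cx", "cy" (pixels), "dist_coeffs" ([k1, k2, p1, p2, k3] as OpenCV has them; the pictures are not rectified), "pose" (4x4, takes a point from camera to world coordinates); the wrist camera has in their place "mount" (4x4, takes a point from camera to tool coordinates, whose origin is the TCP and whose axes are the flange's). Camera axes: x right, y up, looking along -z (the intrinsics and any distortion apply to the point x, -y, -z); pixel columns grow to the right and rows downward; lengths in m; the calibration is good to about 2 mm. A picture is of the moment at which its call begins: read the wrist's pose just before it. camera_info takes no time and is no camera call.
- order.finish_job(): hands the job in; it is judged then, once.
Trained networks look in the newest picture that a camera, given by its name, has taken for a name from the list of things; names that differ only in an ending like _2 or _b are one class to them, and where a whole thing is asked for, a point or a joint stands for the part that bears it (a point fixed in the world has none). Each returns a list of dicts, best first, with "p" (0 to 1); they miss things now and then, are a little off and sometimes report something else, mostly with a low value. They report only what shows in the picture. A call takes as long as a camera call. They do not tell look-alikes from the thing itself.
- optics.masks_of(camera, label): "mask" (384x512 bool, what is visible of it) and "centre" ([column, row] in pixels, amid what is visible of it).
The state is a dict: "time_s": time; "joints": joint angles; "qd": joint speeds; "joint_efforts": joint torques, N m; "ee_pos": TCP position; "orientation": TCP orientation; "contact_force": force on the tool from outside, world axes, zero at the start; "wrist_torque": the same for the moment, N m; "gripper_width": finger opening in m; "grip_force": force on a finger pad.
Only numpy, scipy, OpenCV 4.12 (cv2) and the standard library are available. Lean on these libraries where they do the work, as an engineer would, in place of code of your own. Each camera call takes 0.05 s, during which the arm holds its last target. There are 200 camera calls.

## Working session

There is one attempt and no reset: what is moved stays moved. The work goes in short steps, Python scripts to look and compute and a tool call to move; the robot and the scene stay as the last step left them, time stands still between calls to the robot, and variables do not carry over. Pictures are saved under pics/ and viewed, at most 10 in all, crops included, and the job is handed in when it is done.

Besides the shell and the picture viewer there is one more tool, called after "Request:" as name(argument=value, ...), one argument or row to a line, values as JSON. jog_arm: Moves the arm, as the interface text tells. Its arguments: {"type":"object","properties":{"series":{"type":"array","items":{"type":"array","items":{"type":"array","items":{"type":"number"}}}},"newtons":{"type":"number"}},"required":["series"]}

```bash
ls; mkdir -p pics; cat > h.py <<'E'
import numpy as np, cv2
from scipy.spatial.transform import Rotation as R
from station import ctrl, optics, order
def tcp():
    s=ctrl.observe(); T=np.eye(4); T[:3,:3]=R.from_rotvec(s["orientation"]).as_matrix(); T[:3,3]=s["ee_pos"]; return T
def shot(name):
    T=tcp(); im,d=optics.read_camera(name); c=optics.camera_info(name)
    P=c["pose"] if "pose" in c else T@np.array(c["mount"])
    return im,d,c,np.array(P)
def pts(d,c,P,vu):
    """vu: Nx2 (row,col) -> world"""
    vu=np.asarray(vu); K=np.array([[c["fx"],0,c["cx"]],[0,c["fy"],c["cy"]],[0,0,1.]])
    n=cv2.undistortPoints(vu[:,::-1].astype(float).reshape(-1,1,2),K,np.array(c["dist_coeffs"],float)).reshape(-1,2)
    z=d[vu[:,0],vu[:,1]]; ok=z>0
    p=np.c_[n[:,0]*z,-n[:,1]*z,-z,np.ones(len(z))][ok]
    return (p@P.T)[:,:3]
E
cat > a.py <<'E'
from h import *
out=[]
for cam in ["scene","wrist"]:
    im,d,c,P=shot(cam); cv2.imwrite(f"pics/{cam}0.png",im[:,:,::-1])
    for l in ["slab_a","tub","locating_block","catch_tray"]:
        for m in optics.masks_of(cam,l)[:4]:
            vu=np.argwhere(m["mask"]); p=pts(d,c,P,vu)
            if len(p)<20: continue
            med=np.median(p,0); col=im[m["mask"]].mean(0).astype(int)
            print(cam,l,round(m["p"],2),np.round(m["centre"]),"med",med.round(3),"lo",np.percentile(p,2,axis=0).round(3),"hi",np.percentile(p,98,axis=0).round(3),col)
print(ctrl.observe())
E
python3 a.py
```

```text
pics
scene slab_a 0.65 [277. 270.] med [ 0.365 -0.119  0.008] lo [ 0.337 -0.139  0.003] hi [ 0.396 -0.097  0.01 ] [ 47 106  57]
scene slab_a 0.59 [289. 235.] med [ 0.506 -0.016  0.009] lo [ 0.479 -0.036  0.005] hi [0.536 0.006 0.012] [163 138  93]
scene slab_a 0.55 [353. 251.] med [ 0.565 -0.18   0.008] lo [ 0.555 -0.202  0.005] hi [ 0.576 -0.165  0.01 ] [ 47 110  58]
scene slab_a 0.41 [199. 177.] med [0.544 0.457 0.007] lo [0.507 0.417 0.002] hi [0.616 0.484 0.013] [133 126 119]
scene tub 0.56 [338. 278.] med [ 0.402 -0.269  0.037] lo [ 0.332 -0.338  0.005] hi [ 0.476 -0.195  0.069] [137 130 118]
scene locating_block 0.59 [250. 180.] med [0.554 0.198 0.085] lo [0.543 0.176 0.063] hi [0.57  0.239 0.129] [101  99  97]
scene catch_tray 0.67 [303. 228.] med [ 0.561 -0.025  0.005] lo [ 0.443 -0.11   0.   ] hi [0.683 0.059 0.015] [129 125 123]
wrist slab_a 0.79 [163. 246.] med [ 0.382 -0.107  0.008] lo [ 0.341 -0.131  0.002] hi [ 0.448 -0.001  0.23 ] [40 91 48]
wrist slab_a 0.76 [336. 193.] med [ 0.615 -0.034  0.011] lo [ 0.588 -0.055  0.005] hi [ 0.644 -0.014  0.012] [140 101  87]
wrist 
[... 609 characters left out ...]
ime_s': 0.5, 'joints': array([ 1.65899479e-05,  2.40635873e-01,  4.96102691e-03,  1.33519322e+00,
       -1.11210319e-05,  1.57081071e+00]), 'qd': array([ 0.00043258, -0.00054002,  0.00282509, -0.00036614, -0.00019171,
       -0.00043293]), 'joint_efforts': array([ 1.06217652e-05, -3.71859384e+01,  2.52461153e+01,  2.72258076e-03,
        2.98518991e-06, -9.81074209e-06]), 'ee_pos': array([4.99988041e-01, 5.72692928e-06, 3.03873622e-01]), 'orientation': array([-2.22140871e+00, -2.22141361e+00,  9.20304110e-05]), 'contact_force': array([0.33800953, 0.1627877 , 1.22794778]), 'wrist_torque': array([-0.02857334,  0.0113043 ,  0.04210725]), 'grip_force': 0.0, 'gripper_width': 0.08500703466929159}
```

View pics/scene0.png

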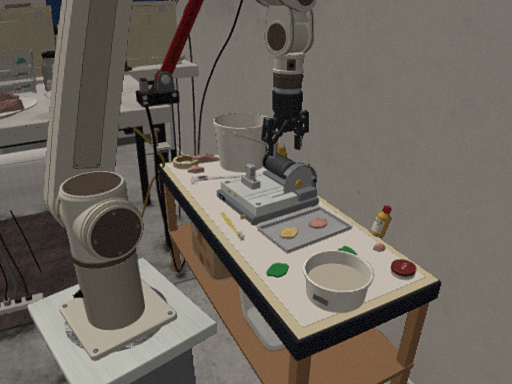

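View pics/wrist0.png

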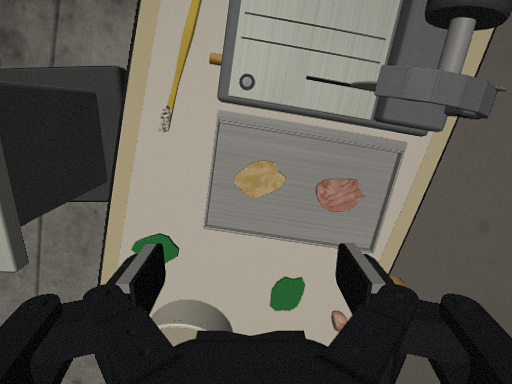

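```bash
cat > b.py <<'E'
from h import *
im,d,c,P=shot("wrist")
for m in optics.masks_of("wrist","slab_a"):
    vu=np.argwhere(m["mask"]); p=pts(d,c,P,vu); col=im[m["mask"]].mean(0)
    if col[0]<80: continue
    q=p[(p[:,2]<.02)&(p[:,2]>.007)]
    r=cv2.minAreaRect((q[:,:2]*1000).astype(np.float32)); print(m["p"],"rect mm",np.round(r[0],1),np.round(r[1],1),r[2], "mean",q.mean(0).round(4),col.astype(int))
for cam in ["scene","side"]:
    im,d,c,P=shot(cam); cv2.imwrite(f"pics/{cam}1.png",im[:,:,::-1])
    vu=np.argwhere(d>0); p=pts(d,c,P,vu)
    # tub rim
    s=(p[:,2]>.06)&(p[:,2]<.075)&(p[:,1]<-.15)&(p[:,0]<.55)
    q=p[s]
    if len(q)>20:
        (x,y),rr=cv2.minEnclosingCircle((q[:,:2]*1000).astype(np.float32)); print(cam,"tub",x,y,rr,len(q))
    # tab top: bed z .06 -> body top .084, tab top .129
    for lo,hi in [(.055,.065),(.080,.088),(.124,.134)]:
        s=(p[:,2]>lo)&(p[:,2]<hi)&(p[:,1]>.05)&(p[:,1]<.35)&(p[:,0]>.4)&(p[:,0]<.62)
        q=p[s]
        if len(q)>10: print(cam,lo,len(q),q.min(0).round(3),q.max(0).round(3),np.median(q,0).round(4),[np.round(v,1) for v in cv2.minAreaRect((q[:,:2]*1000).astype(np.float32))])
    for m in optics.masks_of(cam,"locating_block"):
        q=pts(d,c,P,np.argwhere(m["mask"]))
        for lo,hi in [(.080,.09),(.120,.134),(.09,.12)]:
            w=q[(q[:,2]>lo)&(q[:,2]<hi)]
            if len(w)>10:print(cam,"block",m["p"],lo,len(w),w.min(0).round(3),w.max(0).round(3))
E
python3 b.py
```

```text
0.71 rect mm [512.7 -14.7] [55.8 46.9] 36.5455207824707 mean [ 0.5124 -0.0139  0.0106] [155 132  89]
0.67 rect mm [617.1 -34.7] [59.  43.4] 4.821189880371094 mean [ 0.615  -0.0339  0.0106] [141 101  87]
scene tub 405.9776306152344 -266.7875061035156 79.9835205078125 688
scene 0.055 1114 [0.475 0.059 0.055] [0.62  0.303 0.065] [0.5419 0.1487 0.0593] [array([562.9, 181.1]), array([223.7, 147. ]), np.float64(80.7)]
scene 0.08 90 [0.542 0.092 0.08 ] [0.619 0.244 0.088] [0.5574 0.1898 0.0836] [array([571.4, 163.6]), array([ 45.7, 163.8]), np.float64(18.8)]
scene 0.124 59 [0.552 0.082 0.124] [0.617 0.225 0.133] [0.5718 0.1935 0.1279] [array([584. , 152.3]), array([ 26. , 150.2]), np.float64(19.8)]
scene block 0.74 0.08 77 [0.542 0.173 0.08 ] [0.574 0.244 0.089]
scene block 0.74 0.12 38 [0.552 0.193 0.12 ] [0.572 0.225 0.13 ]
scene block 0.74 0.09 83 [0.549 0.192 0.09 ] [0.571 0.223 0.12 ]
side tub 405.3981628417969 -265.8899841308594 79.3370132446289 670
side 0.055 1457 [0.477 0.059 0.055] [0.62  0.298 0.065] [0.5442 0.1499 0.0593] [array([564. , 179.7]), array([223.4, 146.3]), np.float64(81.0)]
side 0.08 88 [0.544 0.089 0.08 ] [0.619 0.246 0.088] [0.5581 0.1901 0.084 ] [array([572.2, 162.9]), array([ 41.4, 168.7]), np.float64(19.8)]
side 0.124 31 [0.599 0.081 0.124] [0.62  0.104 0.134] [0.6109 0.0919 0.129 ] [array([609.2,  92.8]), array([20.2, 23.1]), np.float64(1.1)]
side block 0.71 0.08 71 [0.544 0.173 0.081] [0.571 0.244 0.089]
side block 0.71 0.09 20 [0.551 0.196 0.09 ] [0.562 0.221 0.107]
```

The scene view shows the yellow slab at (289,235) and the pink slab at (318,223) in the tray. The tub is at (338,278) and the block's tab stands on the bed at (250,172). The green decoys lie outside the tray. The wrist view shows yellow at (261,178) and pink at (340,193).

```bash
cat >> h.py <<'E'
def plan(pos,yaw,ref=None,tilt=0):
    """tool y along world yaw (rad), z down; tilt about horizontal axis perpendicular to tool y. prints chained calls"""
    T=tcp(); y=np.array([np.cos(yaw),np.sin(yaw),0]); z=np.array([0,0,-1.]); x=np.cross(y,z)
    G=np.stack([x,y,z],1)@R.from_rotvec([tilt,0,0]).as_matrix()
    rv=R.from_matrix(T[:3,:3].T@G).as_rotvec(); dp=np.array(pos)-T[:3,3]
    n=int(np.ceil(max(np.linalg.norm(dp)/.19,np.linalg.norm(rv)/.6,1)))
    A=T[:3,:3]
    for k in range(n):
        print("call",k,(A.T@(dp/n)).round(4),(rv/n).round(3)); A=A@R.from_rotvec(rv/n).as_matrix()
E
cat > c.py <<'E'
from h import *
im,d,c,P=shot("wrist")
for m in optics.masks_of("wrist","slab_a"):
    vu=np.argwhere(m["mask"]); p=pts(d,c,P,vu); col=im[m["mask"]].mean(0)
    if col[0]<80: continue
    q=p[(p[:,2]<.02)]; w,V=np.linalg.eigh(np.cov(q[:,:2].T))
    X=V[:,0]; ya=np.arctan2(*X[::-1]); e=(q[:,:2]-q[:,:2].mean(0))@V
    print("c",q.mean(0).round(4),"short-axis yaw",ya,np.degrees(ya),"ext",e.min(0).round(3),e.max(0).round(3),"sd",np.sqrt(w))
plan([.617,-.034,.15],np.pi/2)
E
python3 c.py
```

```text
c [ 0.6148 -0.0336  0.0104] short-axis yaw -1.6683490958734817 -95.58936194801724 ext [-0.02  -0.033] [0.024 0.029] sd [0.01149817 0.01524163]
c [ 0.5125 -0.014   0.0105] short-axis yaw -1.3537221110707076 -77.5625635978916 ext [-0.022 -0.032] [0.026 0.03 ] sd [0.01140556 0.01520437]
call 0 [-0.0113  0.039   0.0513] [ 0.     0.    -0.524]
call 1 [-0.0293  0.0281  0.0513] [ 0.     0.    -0.524]
call 2 [-0.0394  0.0097  0.0513] [ 0.     0.    -0.524]
```

```bash
python3 -c "
from h import *
plan([.616,-.034,.13],np.radians(84.4))"
```

```text
call 0 [-0.0113  0.0387  0.058 ] [ 0.     0.    -0.491]
call 1 [-0.0282  0.0288  0.058 ] [ 0.     0.    -0.491]
call 2 [-0.0385  0.012   0.058 ] [ 0.     0.    -0.491]
```

Request:
jog_arm(
  series=[
    [[-0.0113,0.0387,0.058,0,0,-0.491,40],[-0.0113,0.0387,0.058,0,0,-0.491,40],[-0.0113,0.0387,0.058,0,0,-0.491,40],[-0.0113,0.0387,0.058,0,0,-0.491,40]],
  ],
  newtons=40,
)

```text
time_s: 1.23
ee_pos: [0.5383, -0.0116, 0.2433]
orientation: [-1.605, -2.696, 0.004]
contact_force: [-0.2, 0.6, -0.5]
gripper_width: 0.0718
grip_force: 0.0
```

Request:
jog_arm(
  series=[
    [[-0.0282,0.0288,0.058,0,0,-0.491,40],[-0.0282,0.0288,0.058,0,0,-0.491,40],[-0.0282,0.0288,0.058,0,0,-0.491,40],[-0.0282,0.0288,0.058,0,0,-0.491,40]],
  ],
)

```text
time_s: 1.57
ee_pos: [0.5768, -0.0228, 0.185]
orientation: [-0.902, -3.004, 0.002]
contact_force: [-0.5, -0.2, 1.1]
gripper_width: 0.072
grip_force: 0.0
```

Request:
jog_arm(
  series=[
    [[-0.0385,0.012,0.058,0,0,-0.491,40],[-0.0385,0.012,0.058,0,0,-0.491,40],[-0.0385,0.012,0.058,0,0,-0.491,40],[-0.0385,0.012,0.058,0,0,-0.491,40],[-0.0385,0.012,0.058,0,0,-0.491,40]],
  ],
)

```text
time_s: 1.98
ee_pos: [0.6159, -0.0341, 0.1286]
orientation: [-0.151, -3.136, -0.0]
contact_force: [-0.7, -0.5, -0.1]
gripper_width: 0.0719
grip_force: 0.0
```

```bash
cat > w.py <<'E'
import sys
from h import *
im,d,c,P=shot("wrist"); cv2.imwrite(sys.argv[1],im[:,:,::-1])
print(tcp().round(4), ctrl.observe()["joints"].round(3))
for m in optics.masks_of("wrist","slab_a"):
    vu=np.argwhere(m["mask"]); p=pts(d,c,P,vu); col=im[m["mask"]].mean(0)
    if col[0]<80 or len(p)<50: continue
    q=p[(p[:,2]<.02)]; w,V=np.linalg.eigh(np.cov(q[:,:2].T)); X=V[:,0]
    print(m["centre"],"c",q.mean(0).round(4),"mid",((q.max(0)+q.min(0))/2).round(4),"yaw",np.degrees(np.arctan2(*X[::-1])))
E
python3 w.py pics/w1.png
```

```text
[[-9.950e-01  1.001e-01 -8.000e-04  6.161e-01]
 [ 1.001e-01  9.950e-01  1.000e-04 -3.410e-02]
 [ 8.000e-04 -0.000e+00 -1.000e+00  1.293e-01]
 [ 0.000e+00  0.000e+00  0.000e+00  1.000e+00]] [-0.055  0.59   0.066  1.047  0.     0.045]
[267.3, 47.8] c [ 0.5124 -0.0148  0.0106] mid [ 0.5142 -0.0146  0.0075] yaw -76.24259180177565
[247.4, 213.0] c [ 0.6137 -0.0346  0.0106] mid [ 0.617  -0.0359  0.0076] yaw -93.80590661988833
```

Request:
jog_arm(
  series=[
    [[0,0,0.035,0,0,0,40],[0,0,0.052,0,0,0,40],[0,0,0.052,0,0,0,120],[0,0,0.052,0,0,0,200],[0,0,0.052,0,0,0,200]],
  ],
)

```text
time_s: 2.5
ee_pos: [0.6168, -0.034, 0.0795]
orientation: [0.155, 3.136, 0.0]
contact_force: [-0.7, -0.2, -0.1]
gripper_width: 0.0412
grip_force: 40.1
```

Request:
jog_arm(
  series=[
    [[0,0,0,0,0,0,200],[0,0,0,0,0,0,200],[0,0,0,0,0,0,200]],
  ],
)

```text
time_s: 2.75
ee_pos: [0.6169, -0.034, 0.0792]
orientation: [0.154, 3.135, 0.0]
contact_force: [1.1, -0.3, -1.0]
gripper_width: 0.0409
grip_force: 40.2
```

```bash
python3 -c "
from h import *
plan([.617,-.034,.18],np.radians(84.4));plan([.4055,-.2665,.18],np.radians(84.4));plan([.5125,-.0145,.13],np.radians(103))"
```

```text
call 0 [-0.0004  0.     -0.1008] [ 0.     0.002 -0.   ]
call 0 [ 0.0937 -0.126  -0.0506] [ 0.     0.001 -0.   ]
call 1 [ 0.0938 -0.126  -0.0505] [ 0.     0.001 -0.   ]
call 0 [ 0.1057  0.0092 -0.051 ] [-0.     0.002 -0.325]
```

Request:
jog_arm(
  series=[
    [[0,0,-0.035,0,0,0,200],[0,0,-0.07,0,0,0,200],[0.01,-0.013,-0.1,0,0,0,200],[0.0375,-0.05,-0.1,0,0,0,200],[0.06,-0.08,-0.1,0,0,0,200]],
  ],
)

```text
time_s: 3.17
ee_pos: [0.5508, -0.1077, 0.1814]
orientation: [0.148, 3.13, -0.002]
contact_force: [-1.0, -1.2, -2.3]
gripper_width: 0.0412
grip_force: 40.7
```

Request:
jog_arm(
  series=[
    [[0.024,-0.032,0,0,0,0,200],[0.048,-0.064,0,0,0,0,200],[0.072,-0.097,0,0,0,0,200],[0.096,-0.129,0,0,0,0,200],[0.12,-0.161,0,0,0,0,200]],
  ],
)

```text
time_s: 3.58
ee_pos: [0.4123, -0.2573, 0.1787]
orientation: [0.153, 3.136, -0.001]
contact_force: [0.4, -0.4, -0.6]
gripper_width: 0.0412
grip_force: 40.7
```

Request:
jog_arm(
  series=[
    [[0.0075,-0.011,0.02,0,0,0,200],[0.0075,-0.011,0.05,0,0,0,200],[0.0075,-0.011,0.08,0,0,0,200],[0.0075,-0.011,0.08,0,0,0,200]],
  ],
)

```text
time_s: 3.92
ee_pos: [0.4016, -0.2649, 0.0939]
orientation: [-0.156, -3.13, -0.007]
contact_force: [0.1, 1.0, -1.2]
gripper_width: 0.0413
grip_force: 40.8
```

Request:
jog_arm(
  series=[
    [[0,0,0,0,0,0,90],[0,0,0,0,0,0,60],[0,0,0,0,0,0,60],[0,0,-0.03,0,0,0,60],[0,0,-0.07,0,0,0,60]],
  ],
)

```text
time_s: 4.33
ee_pos: [0.4039, -0.265, 0.1675]
orientation: [-0.152, -3.134, -0.004]
contact_force: [0.6, -0.8, -0.1]
gripper_width: 0.0654
grip_force: 0.0
```

```bash
python3 w.py pics/w2.png; python3 -c "
from h import *
plan([.5125,-.0145,.16],np.radians(103))"
```

```text
[[-0.9953  0.0968  0.0098  0.4084]
 [ 0.0968  0.9953 -0.0065 -0.268 ]
 [-0.0104 -0.0055 -0.9999  0.1773]
 [ 0.      0.      0.      1.    ]] [-0.581  0.307 -0.254  0.998 -0.    -0.484]
[508.1, 282.0] c [ 0.5096 -0.0344  0.0086] mid [ 0.5141 -0.0328  0.0075] yaw -79.44256120569223
call 0 [-0.0389  0.1315  0.0074] [-0.005  0.006 -0.162]
call 1 [-0.0597  0.1235  0.0077] [-0.005  0.006 -0.162]
```

View pics/w2.png

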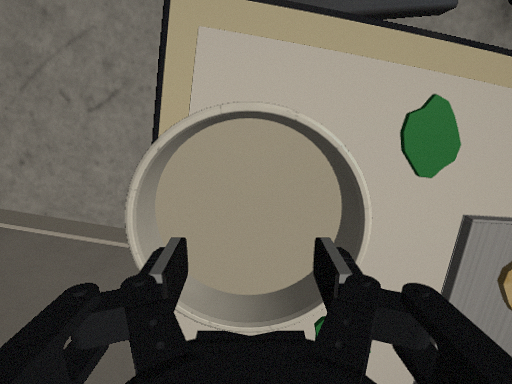

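The tub (centre (250,215)) looks empty and no pink slab shows, so I'll check the scene camera.

```bash
python3 - <<'E'
from h import *
o=[]
for cam in ["scene","side"]:
    im,d,c,P=shot(cam); o.append(im)
    for m in optics.masks_of(cam,"slab_a"):
        q=pts(d,c,P,np.argwhere(m["mask"]))
        if len(q): print(cam,round(m["p"],2),m["centre"],np.median(q,0).round(3),im[m["mask"]].mean(0).astype(int))
a=cv2.resize(o[0][170:320,180:440],(780,450),interpolation=cv2.INTER_CUBIC)
cv2.imwrite("pics/s2.png",a[:,:,::-1]); cv2.imwrite("pics/sd2.png",o[1][:,:,::-1])
E
```

```text
scene 0.8 [274.0, 269.6] [ 0.365 -0.117  0.008] [ 44 109  56]
scene 0.65 [291.2, 234.6] [ 0.507 -0.017  0.009] [164 139  94]
scene 0.55 [348.8, 250.1] [ 0.563 -0.174  0.008] [ 57 117  65]
side 0.77 [324.5, 271.0] [ 0.554 -0.189  0.007] [ 65 136  76]
side 0.73 [271.9, 237.2] [ 0.503 -0.015  0.01 ] [196 173 123]
side 0.58 [248.0, 278.8] [ 0.365 -0.118  0.007] [ 74 140  84]
```

View pics/s2.png

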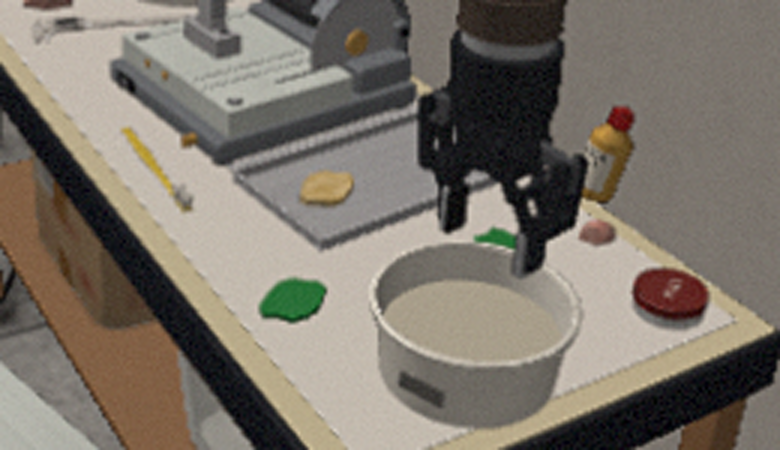

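The pink slab is not in sight, and the gripper hides part of the tray. I'll move over the yellow slab and look there.

Request:
jog_arm(
  series=[
    [[-0.0389,0.1315,0.0,-0.005,0.006,-0.162,60],[-0.0389,0.1315,0.0,-0.005,0.006,-0.162,60],[-0.0389,0.1315,0.0,-0.005,0.006,-0.162,60],[-0.0389,0.1315,0.0,-0.005,0.006,-0.162,60]],
  ],
)

```text
time_s: 4.97
ee_pos: [0.4571, -0.1349, 0.1668]
orientation: [0.108, -3.132, -0.013]
contact_force: [-0.3, -0.2, 0.0]
gripper_width: 0.065
grip_force: 0.0
```

Request:
jog_arm(
  series=[
    [[-0.0597,0.1235,0.008,-0.005,0.006,-0.162,40],[-0.0597,0.1235,0.008,-0.005,0.006,-0.162,40],[-0.0597,0.1235,0.008,-0.005,0.006,-0.162,40],[-0.0597,0.1235,0.008,-0.005,0.006,-0.162,40]],
  ],
)

```text
time_s: 5.3
ee_pos: [0.5091, -0.0075, 0.1589]
orientation: [0.362, -3.108, -0.02]
contact_force: [0.2, -0.7, -0.1]
gripper_width: 0.072
grip_force: 0.0
```

```bash
python3 w.py pics/w3.png; python3 - <<'E'
from h import *
im,d,c,P=shot("scene"); im2,_,_,_=shot("side")
cv2.imwrite("pics/s3.png",np.hstack([cv2.imread("pics/w3.png")[:,:,::-1][::1,100:], im[170:320,180:440].repeat(2,0).repeat(2,1)[:300][:, :380] if 0 else cv2.resize(im[170:330,200:440],(380,384))])[:,:,::-1])
E
```

```text
[[-0.973  -0.2304 -0.0138  0.5091]
 [-0.2305  0.973   0.0109 -0.0075]
 [ 0.0109  0.0138 -0.9998  0.1588]
 [ 0.      0.      0.      1.    ]] [-0.019  0.378 -0.202  1.004  0.011 -0.252]
[240.3, 202.5] c [ 0.5103 -0.0148  0.0104] mid [ 0.5128 -0.0145  0.0073] yaw -79.52701412562291
```

View pics/s3.png

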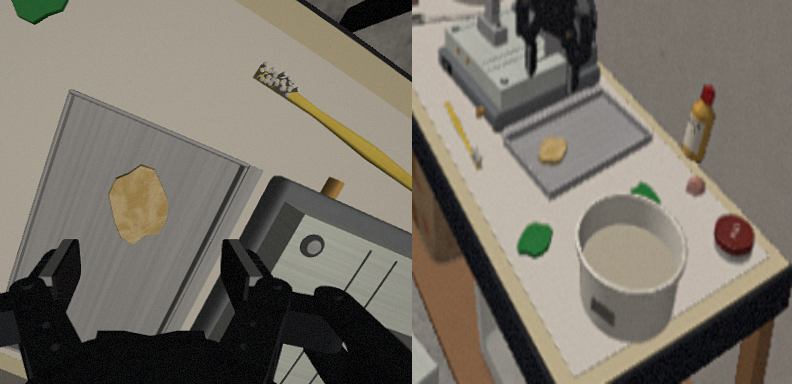

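Pink has left the tray, and the scene view shows only part of the tub floor. I'll check the tub through the side camera's depth.

```bash
python3 - <<'E'
from h import *
o=[]
for cam in ["scene","side"]:
    im,d,c,P=shot(cam); vu=np.argwhere(d>0); p=pts(d,c,P,vu); print(cam,"cam at",P[:3,3].round(2))
    s=(np.hypot(p[:,0]-.4055,p[:,1]+.266)<.06)&(p[:,2]<.06); q=p[s]; print(len(q),"z hist",np.histogram(q[:,2],np.arange(-.004,.06,.004)))
    # pink pixels
    f=im.astype(int)
    m=(f[:,:,0]-f[:,:,1]>25)&(f[:,:,1]-f[:,:,2]<30)&(d>0)
    n,l,st,ce=cv2.connectedComponentsWithStats(m.astype(np.uint8))
    for i in range(1,n):
        if st[i,4]>25: print(ce[i].round(),st[i,4],np.median(pts(d,c,P,np.argwhere(l==i)),0).round(3),f[l==i].mean(0).astype(int))
E
```

```text
scene cam at [-0.23 -0.7   0.61]
1646 z hist (array([  0,   0,   0,   0,   0,   0,   0,   0,   0, 541, 443,   0,   0,
         0,   0]), array([-0.004,  0.   ,  0.004,  0.008,  0.012,  0.016,  0.02 ,  0.024,
        0.028,  0.032,  0.036,  0.04 ,  0.044,  0.048,  0.052,  0.056]))
[179.  39.] 968 [0.385 0.292 0.511] [61 14 14]
[  6. 102.] 55 [-0.037  0.469  0.385] [106  77  70]
[204. 157.] 64 [0.652 0.596 0.028] [125  91  82]
[194. 168.] 46 [0.567 0.537 0.019] [143 107  97]
[167. 215.] 27 [ 0.51   0.679 -0.223] [95 67 44]
[387. 209.] 59 [ 0.713 -0.195  0.082] [96 28 25]
[236. 317.] 3866 [ 0.382  0.072 -0.295] [124  91  65]
[201. 240.] 37 [ 0.477  0.385 -0.195] [82 55 33]
[378. 247.] 65 [ 0.626 -0.235  0.016] [131  96  86]
[403. 267.] 326 [ 0.583 -0.334  0.021] [93 41 37]
[361. 359.] 3727 [ 0.533 -0.289 -0.295] [122  90  64]
[396. 379.] 36 [ 0.599 -0.384 -0.359] [90 63 42]
side cam at [ 0.   -0.79  0.86]
2127 z hist (array([  0,   0,   0,   0,   0,   0,   0,   0,  13, 857, 675,   3,   0,
         0,   0]), array([-0.004,  0.   ,  0.004,  0.008,  0.012,  0.016,  0.02 ,  0.024,
        0.028,  0.032,  0.036,  0.04 ,  0.044,  0.048,  0.052,  0.056]))
[163.  57.] 361 [0.358 0.299 0.456] [70 23 23]
[ 5. 89.] 62 [-0.02   0.467  0.388] [144 113 101]
[222. 129.] 108 [0.652 0.594 0.027] [151 117 105]
[209. 143.] 58 [0.568 0.538 0.018] [170 136 122]
[377. 229.] 76 [ 0.715 -0.195  0.084] [118  51  45]
[358. 268.] 57 [ 0.627 -0.236  0.018] [162 125 111]
[372. 300.] 441 [ 0.586 -0.334  0.021] [116  60  54]
[366. 370.] 136 [ 0.604 -0.351 -0.293] [134 102  75]
[341. 354.] 27 [ 0.594 -0.268 -0.294] [134 103  76]
[317. 360.] 33 [ 0.521 -0.246 -0.294] [132 102  74]
[235. 371.] 34 [ 0.298 -0.156 -0.295] [133 102  75]
[261. 376.] 31 [ 0.348 -0.209 -0.295] [130  99  73]
[341. 377.] 53 [ 0.546 -0.325 -0.295] [143 110  81]
```

View pics/sd2.png

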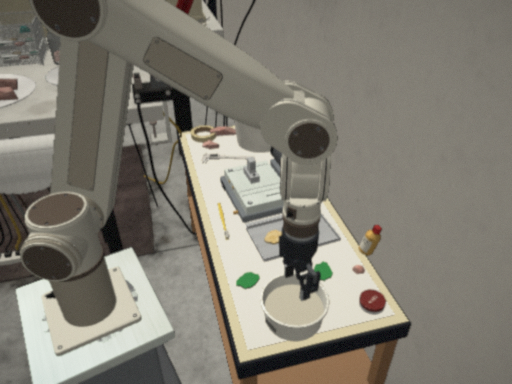

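The tub is filled with opaque water (surface at z≈36 mm), so the pink slab has sunk out of sight. The side view shows nothing dropped outside. Next is the yellow slab.

```bash
python3 -c "
from h import *
plan([.5115,-.0147,.078],np.radians(102))"
```

```text
call 0 [-0.0047 -0.0033  0.0817] [ 0.012 -0.012  0.015]
```

Request:
jog_arm(
  series=[
    [[-0.0047,-0.0033,0.03,0.012,-0.012,0.015,40],[-0.0047,-0.0033,0.06,0.012,-0.012,0.015,40],[-0.0047,-0.0033,0.0815,0.012,-0.012,0.015,40],[-0.0047,-0.0033,0.0815,0.012,-0.012,0.015,40],[-0.0047,-0.0033,0.0815,0.012,-0.012,0.015,120]],
  ],
)

```text
time_s: 6.02
ee_pos: [0.511, -0.0148, 0.0779]
orientation: [0.327, -3.123, -0.0]
contact_force: [0.1, 0.9, 0.5]
gripper_width: 0.0613
grip_force: 0.0
```

Request:
jog_arm(
  series=[
    [[0,0,0,0,0,0,200],[0,0,0,0,0,0,200],[0,0,0,0,0,0,200],[0,0,0,0,0,0,200]],
  ],
)

```text
time_s: 6.35
ee_pos: [0.5158, -0.0116, 0.0848]
orientation: [-0.332, 3.112, 0.006]
contact_force: [-6.1, 9.1, 24.9]
gripper_width: 0.0294
grip_force: 38.1
```

```bash
python3 -c "
from h import *
plan([.5115,-.0147,.18],np.radians(102));plan([.4055,-.266,.18],np.radians(102))"
```

```text
call 0 [ 0.0037 -0.0018 -0.0953] [0.003 0.012 0.003]
call 0 [ 0.0801 -0.1126 -0.0489] [0.001 0.006 0.002]
call 1 [ 0.0803 -0.1128 -0.0482] [0.001 0.006 0.002]
```

Request:
jog_arm(
  series=[
    [[0,0,-0.03,0,0,0,200],[0,0,-0.06,0,0,0,200],[0,0,-0.06,0,0,0,200]],
  ],
)

```text
time_s: 6.6
ee_pos: [0.517, -0.0137, 0.1464]
orientation: [-0.329, 3.108, -0.003]
contact_force: [1.0, 0.2, 0.9]
gripper_width: 0.0181
grip_force: 0.0
```

```bash
python3 w.py pics/w4.png
```

```text
[[-9.777e-01 -2.096e-01  1.340e-02  5.160e-01]
 [-2.096e-01  9.778e-01 -4.000e-04 -1.370e-02]
 [-1.300e-02 -3.200e-03 -9.999e-01  1.441e-01]
 [ 0.000e+00  0.000e+00  0.000e+00  1.000e+00]] [-0.027  0.391 -0.227  0.939 -0.    -0.238]
[232.7, 192.2] c [ 0.5097 -0.0277  0.0106] mid [ 0.5114 -0.0276  0.0075] yaw -74.48784553571515
```

View pics/w4.png

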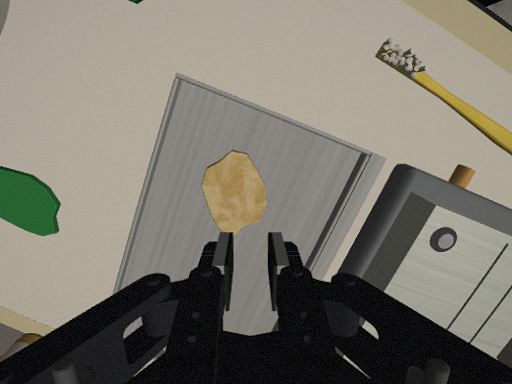

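Yellow slipped because the tips sat too high. It is now at (235,192), about (0.5105,-0.0277). I'll retry lower with a narrower preset.

```bash
python3 -c "
from h import *
plan([.5105,-.0277,.10],np.radians(105))"
```

```text
call 0 [ 0.0072 -0.0127  0.042 ] [-0.002  0.009 -0.051]
```

Request:
jog_arm(
  series=[
    [[0.0072,-0.0127,0.0,0,0.011,-0.051,70],[0.0072,-0.0127,0.0,0,0.011,-0.051,70],[0.0072,-0.0127,0.02,0,0.011,-0.051,70],[0.0072,-0.0127,0.042,0,0.011,-0.051,70],[0.0072,-0.0127,0.042,0,0.011,-0.051,70]],
  ],
)

```text
time_s: 7.12
ee_pos: [0.5051, -0.0273, 0.0928]
orientation: [0.406, -3.098, -0.001]
contact_force: [-0.3, 0.3, -0.1]
gripper_width: 0.0621
grip_force: 0.0
```

```bash
python3 -c "
from h import *
plan([.5105,-.0277,.0735],np.radians(105))"
```

```text
call 0 [-0.0055 -0.0019  0.0192] [ 0.003 -0.017 -0.001]
```

Request:
jog_arm(
  series=[
    [[-0.0055,-0.0019,0.01,0,-0.017,0,70],[-0.0055,-0.0019,0.0192,0,-0.017,0,70],[-0.0055,-0.0019,0.0192,0,-0.017,0,70],[-0.0055,-0.0019,0.0192,0,-0.017,0,90],[-0.0055,-0.0019,0.0192,0,-0.017,0,105]],
  ],
)

```text
time_s: 7.53
ee_pos: [0.5138, -0.0278, 0.0778]
orientation: [-0.41, 3.107, 0.001]
contact_force: [-0.3, -0.7, -0.1]
gripper_width: 0.0505
grip_force: 0.0
```

Request:
jog_arm(
  series=[
    [[0,0,0,0,0,0,120],[0,0,0,0,0,0,150],[0,0,0,0,0,0,150]],
  ],
)

```text
time_s: 7.78
ee_pos: [0.5139, -0.0275, 0.0785]
orientation: [-0.41, 3.106, 0.003]
contact_force: [-2.1, 1.0, 5.7]
gripper_width: 0.0426
grip_force: 38.8
```

Request:
jog_arm(
  series=[
    [[0,0,0,0,0,0,85],[0,0,0,0,0,0,75],[0,0,0,0,0,0,75],[0,0,0,0,0,0,75],[0,0,0,0,0,0,75]],
  ],
)

```text
time_s: 8.2
ee_pos: [0.5137, -0.028, 0.0773]
orientation: [-0.41, 3.107, 0.001]
contact_force: [-0.5, -0.4, -0.3]
gripper_width: 0.06
grip_force: 0.0
```

```bash
python3 w.py pics/w5.png;python3 w.py pics/w5.png; python3 -c "
from h import *
plan([.5105,-.0277,.0735],np.radians(105))"
```

```text
[[-9.658e-01 -2.591e-01  7.300e-03  5.137e-01]
 [-2.591e-01  9.658e-01  1.900e-03 -2.790e-02]
 [-7.500e-03 -1.000e-04 -1.000e+00  7.730e-02]
 [ 0.000e+00  0.000e+00  0.000e+00  1.000e+00]] [-0.055  0.479 -0.298  0.786  0.002 -0.317]
[249.3, 242.8] c [ 0.5095 -0.0293  0.0105] mid [ 0.5147 -0.0288  0.0071] yaw -74.42158127245793
[[-9.658e-01 -2.591e-01  7.300e-03  5.137e-01]
 [-2.591e-01  9.658e-01  1.800e-03 -2.790e-02]
 [-7.500e-03 -1.000e-04 -1.000e+00  7.730e-02]
 [ 0.000e+00  0.000e+00  0.000e+00  1.000e+00]] [-0.055  0.479 -0.298  0.786  0.002 -0.317]
[249.9, 239.8] c [ 0.5095 -0.0294  0.0105] mid [ 0.5154 -0.028   0.0071] yaw -74.5935055047923
call 0 [0.0031 0.001  0.0038] [-0.     0.008  0.   ]
```

Request:
jog_arm(
  series=[
    [[0.003,-0.001,0.0042,0,0.008,0,75],[0.003,-0.001,0.0042,0,0.008,0,75],[0.003,-0.001,0.0042,0,0.008,0,75],[0.003,-0.001,0.0042,0,0.008,0,95],[0.003,-0.001,0.0042,0,0.008,0,110]],
  ],
)

```text
time_s: 8.82
ee_pos: [0.5111, -0.0296, 0.0732]
orientation: [0.411, -3.114, 0.0]
contact_force: [0.3, -0.2, -0.2]
gripper_width: 0.0485
grip_force: 0.0
```

Request:
jog_arm(
  series=[
    [[0,0,0,0,0,0,130],[0,0,0,0,0,0,160],[0,0,0,0,0,0,160],[0,0,0,0,0,0,160]],
  ],
)

```text
time_s: 9.15
ee_pos: [0.5115, -0.0296, 0.0737]
orientation: [-0.411, 3.114, -0.0]
contact_force: [-1.0, 0.1, 5.2]
gripper_width: 0.0443
grip_force: 42.8
```

```bash
python3 -c "
from h import *
print(tcp()[:3,3]);plan([.511,-.0285,.18],np.radians(105));plan([.4055,-.266,.18],np.radians(105))"
```

```text
[ 0.51151556 -0.02959767  0.07369751]
call 0 [ 1.000e-04  1.200e-03 -1.063e-01] [-0.     0.001  0.   ]
call 0 [ 0.0818 -0.1004 -0.0532] [-0.  0.  0.]
call 1 [ 0.0818 -0.1004 -0.0532] [-0.  0.  0.]
```

Held at 44 mm. I'll lift it slightly and confirm.

Request:
jog_arm(
  series=[
    [[0,0,-0.03,0,0,0,160],[0,0,-0.07,0,0,0,160],[0,0,-0.106,0,0,0,160],[0,0,-0.106,0,0,0,160]],
  ],
)

```text
time_s: 9.48
ee_pos: [0.5151, -0.0299, 0.186]
orientation: [-0.409, 3.103, -0.004]
contact_force: [1.3, -1.1, -0.6]
gripper_width: 0.0439
grip_force: 41.3
```

```bash
python3 w.py pics/w6.png
```

```text
[[-9.658e-01 -2.592e-01  8.600e-03  5.139e-01]
 [-2.592e-01  9.658e-01 -8.000e-04 -2.980e-02]
 [-8.100e-03 -3.000e-03 -1.000e+00  1.831e-01]
 [ 0.000e+00  0.000e+00  0.000e+00  1.000e+00]] [-0.058  0.349 -0.174  1.038 -0.    -0.32 ]
[252.0, 251.5] c [ 0.5915 -0.0141  0.0031] mid [ 0.5805 -0.0139  0.0031] yaw -96.27919063434757
[447.0, 124.2] c [0.4157 0.1129 0.0077] mid [0.4178 0.1214 0.0091] yaw 161.88699161508939
```

Request:
jog_arm(
  series=[
    [[0.025,-0.03,0,0,0,0,160],[0.05,-0.06,0,0,0,0,160],[0.0735,-0.09,0,0,0,0,160],[0.098,-0.12,0,0,0,0,160],[0.1226,-0.15,0,0,0,0,160]],
  ],
)

```text
time_s: 10.0
ee_pos: [0.4294, -0.2069, 0.1771]
orientation: [0.411, -3.111, -0.003]
contact_force: [0.5, -0.4, -0.9]
gripper_width: 0.0443
grip_force: 41.3
```

Request:
jog_arm(
  series=[
    [[0.025,-0.03,0,0,0,0,160],[0.043,-0.05,0,0,0,0,160],[0.043,-0.05,0.03,0,0,0,160],[0.043,-0.05,0.06,0,0,0,160],[0.043,-0.05,0.075,0,0,0,160]],
  ],
)

```text
time_s: 10.42
ee_pos: [0.3997, -0.2648, 0.0997]
orientation: [0.407, -3.109, -0.008]
contact_force: [0.1, 0.5, -1.6]
gripper_width: 0.0443
grip_force: 41.3
```

Request:
jog_arm(
  series=[
    [[0,0,0.005,0,0,0,160],[0,0,0.005,0,0,0,160]],
  ],
)

```text
time_s: 10.58
ee_pos: [0.4009, -0.2644, 0.0964]
orientation: [0.41, -3.109, -0.007]
contact_force: [-0.2, 0.5, -0.9]
gripper_width: 0.0442
grip_force: 41.3
```

Request:
jog_arm(
  series=[
    [[0,0,0,0,0,0,90],[0,0,0,0,0,0,60],[0,0,0,0,0,0,60],[0,0,-0.04,0,0,0,60],[0,0,-0.08,0,0,0,60]],
  ],
)

```text
time_s: 11.0
ee_pos: [0.4018, -0.2646, 0.179]
orientation: [0.411, -3.11, -0.005]
contact_force: [0.7, -0.7, 0.1]
gripper_width: 0.0651
grip_force: 0.0
```

```bash
python3 -c "
from h import *
plan([.55,.209,.31],np.radians(80.8))
for cam in ['scene','side']:
    im,d,c,P=shot(cam); p=pts(d,c,P,np.argwhere(d>0)); q=p[(p[:,2]>.06)&(p[:,2]<.075)&(p[:,1]<-.15)&(p[:,0]<.55)&(p[:,0]>.3)]
    print(cv2.minEnclosingCircle((q[:,:2]*1000).astype(np.float32)))
"
```

```text
call 0 [-0.0885  0.1398 -0.0435] [ 0.001 -0.001  0.141]
call 1 [-0.0681  0.1508 -0.0435] [ 0.001 -0.001  0.141]
call 2 [-0.0463  0.1589 -0.0436] [ 0.001 -0.001  0.141]
((405.5742492675781, -266.60821533203125), 79.55960083007812)
((403.4894714355469, -265.1836242675781), 79.53922271728516)
```

Request:
jog_arm(
  series=[
    [[-0.02,0.03,-0.0435,0,0,0.141,60],[-0.0885,0.1398,-0.0435,0,0,0.141,60],[-0.0885,0.1398,-0.0435,0,0,0.141,60],[-0.0885,0.1398,-0.0435,0,0,0.141,60],[-0.0885,0.1398,-0.0435,0,0,0.141,60]],
  ],
)

```text
time_s: 11.52
ee_pos: [0.4539, -0.1038, 0.2246]
orientation: [-0.197, 3.131, 0.001]
contact_force: [-0.3, -1.1, 0.3]
gripper_width: 0.0656
grip_force: 0.0
```

Request:
jog_arm(
  series=[
    [[-0.0681,0.1508,-0.0435,0,0,0.141,60],[-0.0681,0.1508,-0.0435,0,0,0.141,60],[-0.0681,0.1508,-0.0435,0,0,0.141,60],[-0.0681,0.1508,-0.0435,0,0,0.141,60],[-0.0681,0.1508,-0.0435,0,0,0.141,60]],
  ],
)

```text
time_s: 11.93
ee_pos: [0.5041, 0.0553, 0.269]
orientation: [0.021, 3.135, 0.004]
contact_force: [1.4, 0.0, -0.0]
gripper_width: 0.0653
grip_force: 0.0
```

Request:
jog_arm(
  series=[
    [[-0.0463,0.1589,-0.0436,0,0,0.141,60],[-0.0463,0.1589,-0.0436,0,0,0.141,60],[-0.0463,0.1589,-0.0436,0,0,0.141,60],[-0.0463,0.1589,-0.0436,0,0,0.141,60],[-0.0463,0.1589,-0.0436,0,0,0.141,60]],
  ],
)

```text
time_s: 12.35
ee_pos: [0.5528, 0.2138, 0.3119]
orientation: [0.243, 3.127, 0.007]
contact_force: [0.4, 0.5, 0.5]
gripper_width: 0.0652
grip_force: 0.0
```

```bash
cat > blk.py <<'E'
from h import *
im,d,c,P=shot("wrist"); cv2.imwrite("pics/b1.png",im[:,:,::-1])
p=pts(d,c,P,np.argwhere(d>0)); print(tcp()[:3,3], ctrl.observe()["joints"].round(3))
S=np.array([.16,.987]);
for lo,hi in [(.054,.066),(.079,.089),(.12,.136)]:
    s=(p[:,2]>lo)&(p[:,2]<hi)&(np.hypot(p[:,0]-.558,p[:,1]-.209)<(.05 if lo>.07 else .2)); q=p[s]
    if len(q)>10:
        r=cv2.minAreaRect((q[:,:2]*1000).astype(np.float32)); print(lo,len(q),q.mean(0).round(4),[np.round(v,1) for v in r])
ms=optics.masks_of("wrist","locating_block")
if ms:
    q=pts(d,c,P,np.argwhere(ms[0]["mask"])); print(ms[0]["p"],ms[0]["centre"])
    for lo,hi in [(.079,.089),(.12,.136)]:
        w=q[(q[:,2]>lo)&(q[:,2]<hi)]; print("mask",lo,len(w),np.median(w,0).round(4),[np.round(v,1) for v in cv2.minAreaRect((w[:,:2]*1000).astype(np.float32))])
E
python3 blk.py
```

```text
[0.55241066 0.21248608 0.31120679] [3.670e-01 4.210e-01 2.790e-01 1.424e+00 1.000e-03 5.220e-01]
0.054 23183 [0.572  0.1799 0.0603] [array([595.4, 176. ]), array([216. , 209.3]), np.float64(81.3)]
0.079 1167 [0.5624 0.2118 0.0845] [array([565.3, 211.1]), array([69.9, 30.2]), np.float64(81.3)]
0.12 729 [0.5641 0.2113 0.1283] [array([565.7, 210.9]), array([29.6, 20.8]), np.float64(80.6)]
0.63 [246.5, 189.1]
mask 0.079 1151 [0.5605 0.2152 0.0845] [array([565.3, 211.1]), array([70. , 29.9]), np.float64(80.9)]
mask 0.12 729 [0.5637 0.2114 0.1288] [array([565.7, 210.9]), array([29.6, 20.8]), np.float64(80.6)]
```

View pics/b1.png

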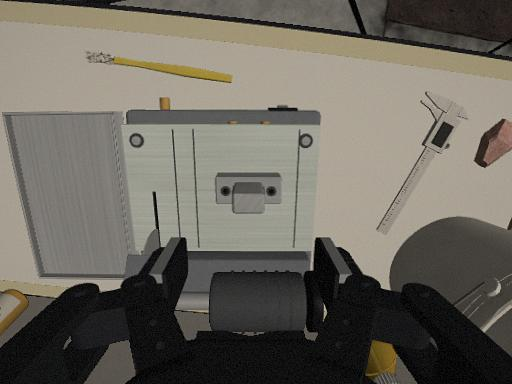

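The wrist view shows the block's body and tab at (247,190) in the middle of the bed. The hood and motor are at (260,300), on the rear side. The block's centre is about (0.565,0.211), yaw 81°.

```bash
python3 -c "
from h import *
plan([.565,.211,.20],np.radians(81))"
```

```text
call 0 [-0.0129  0.0029  0.1103] [ 0.001  0.002 -0.   ]
```

Request:
jog_arm(
  series=[
    [[-0.0129,0.0029,0.03,0,0.002,0,75],[-0.0129,0.0029,0.07,0,0.002,0,75],[-0.0129,0.0029,0.11,0,0.002,0,75],[-0.0129,0.0029,0.11,0,0.002,0,75],[-0.0129,0.0029,0.11,0,0.002,0,75]],
  ],
)

```text
time_s: 12.87
ee_pos: [0.5622, 0.2066, 0.1976]
orientation: [-0.254, -3.122, 0.005]
contact_force: [0.5, 0.6, 0.9]
gripper_width: 0.0608
grip_force: 0.0
```

```bash
python3 blk.py;  python3 -c "
from h import *
plan([.565,.211,.166],np.radians(81))"
```

```text
[0.56420125 0.20756582 0.2006086 ] [3.520e-01 5.010e-01 1.130e-01 1.186e+00 1.000e-03 5.150e-01]
0.054 41859 [0.5574 0.1793 0.0602] [array([599.2, 174.9]), array([216.7, 217.3]), np.float64(81.2)]
0.079 2810 [0.5614 0.2112 0.0844] [array([565.4, 211. ]), array([70.2, 30.4]), np.float64(80.8)]
0.12 2384 [0.5632 0.2108 0.1286] [array([563. , 206.2]), array([73.3, 23.4]), np.float64(80.6)]
0.96 [257.5, 223.9]
mask 0.079 2803 [0.5593 0.2114 0.0844] [array([565.4, 211. ]), array([70.2, 30.4]), np.float64(80.8)]
mask 0.12 2160 [0.5629 0.2112 0.1288] [array([565.3, 211.1]), array([29.9, 20.2]), np.float64(81.0)]
call 0 [0.0009 0.0025 0.0364] [ 0.001  0.001 -0.005]
```

Request:
jog_arm(
  series=[
    [[-0.0009,0.0035,0.015,0,0,0,75],[-0.0009,0.0035,0.0346,0,0,0,75],[-0.0009,0.0035,0.0346,0,0,0,75],[-0.0009,0.0035,0.0346,0,0,0,75],[-0.0009,0.0035,0.0346,0,0,0,75]],
  ],
)

```text
time_s: 13.38
ee_pos: [0.567, 0.2125, 0.1679]
orientation: [0.253, 3.13, 0.003]
contact_force: [0.9, 0.2, 0.5]
gripper_width: 0.0604
grip_force: 0.0
```

```bash
python3 -c "
from h import *
print(tcp());plan([.565,.211,.166],np.radians(81))"
```

```text
[[-0.98705872  0.1603493   0.00178498  0.56696496]
 [ 0.16035206  0.98705871  0.00152422  0.21249643]
 [-0.00151747  0.00179072 -0.99999725  0.16794961]
 [ 0.          0.          0.          1.        ]]
call 0 [ 0.0017 -0.0018  0.0019] [ 0.002  0.002 -0.004]
```

Request:
jog_arm(
  series=[
    [[0.0017,-0.0018,0.0019,0.002,0.002,0,75],[0.0017,-0.0018,0.0019,0.002,0.002,0,75],[0.0017,-0.0018,0.0019,0.002,0.002,0,75],[0.0017,-0.0018,0.0019,0.002,0.002,0,110],[0.0017,-0.0018,0.0019,0.002,0.002,0,140]],
  ],
)

```text
time_s: 13.8
ee_pos: [0.5638, 0.2108, 0.1635]
orientation: [-0.252, -3.127, 0.003]
contact_force: [0.3, -0.2, -0.4]
gripper_width: 0.0391
grip_force: 0.0
```

Request:
jog_arm(
  series=[
    [[0,0,0,0,0,0,160],[0,0,0,0,0,0,200],[0,0,0,0,0,0,220],[0,0,0,0,0,0,220]],
  ],
)

```text
time_s: 14.13
ee_pos: [0.5638, 0.2109, 0.1634]
orientation: [-0.252, -3.127, 0.002]
contact_force: [-0.1, 0.3, 1.1]
gripper_width: 0.0296
grip_force: 41.8
```

```bash
python3 -c "
from h import *
print(tcp());print(ctrl.observe());plan([.565,.211,.166],np.radians(81))"
```

```text
[[-0.98709455  0.16007986 -0.00433355  0.56377051]
 [ 0.1600862   0.98710236 -0.00115674  0.21089578]
 [ 0.00409248 -0.00183555 -0.99998994  0.16338164]
 [ 0.          0.          0.          1.        ]]
{'time_s': 14.1333, 'joints': array([3.57798090e-01, 5.33107829e-01, 6.38445799e-02, 1.10599730e+00,
       4.34179317e-04, 5.18572702e-01]), 'qd': array([ 0.00012214,  0.00127085,  0.00018807, -0.00068927, -0.00256389,
        0.00055138]), 'joint_efforts': array([-2.39467621e-01, -4.79295552e+01,  2.28807342e+01, -2.99303478e-02,
       -2.07489794e-01,  1.15476074e-02]), 'ee_pos': array([0.56377051, 0.21089578, 0.16338164]), 'orientation': array([-2.51934300e-01, -3.12723341e+00,  2.35459327e-03]), 'contact_force': array([-0.10574293,  0.33192524,  1.06626782]), 'wrist_torque': array([0.20912648, 0.05669323, 0.09693914]), 'grip_force': 41.80453419685364, 'gripper_width': 0.02958370655452001}
call 0 [-0.0012  0.0003 -0.0026] [-0.002 -0.004 -0.004]
```

Request:
jog_arm(
  series=[
    [[0,0,0,0,0,0,230],[0,0,0,0,0,0,230],[0,0.0025,-0.0004,0.022,0,0,230],[0,0.005,-0.0008,0.044,0,0,230],[0,0.0074,-0.0012,0.065,0,0,230]],
  ],
  newtons=100,
)

```text
time_s: 14.55
ee_pos: [0.5649, 0.2181, 0.165]
orientation: [-0.252, -3.12, 0.108]
contact_force: [-1.8, -2.5, 4.9]
gripper_width: 0.0291
grip_force: 100.7
```

```bash
cat > st.py <<'E'
from h import *
T=tcp(); s=ctrl.observe(); S=R.from_rotvec([0,0,np.radians(81-90)]).as_matrix()  # saw axes
o=T@np.array([0,0,.1234,1]); g=T@np.array([0,0,.1234-.072,1])
r=lambda v:(S.T@(v-np.array([.5638,.2109,.06])))*1000
Z=S.T@T[:3,2]
print("t",s["time_s"],"lean_left rad",round(float(Z[1]*-1),4),"fwd",round(float(Z[0]),4),"origin mm",r(o[:3]).round(2),"grip",r(g[:3]).round(2),"F saw",(S.T@s["contact_force"]).round(1),"M",(S.T@s["wrist_torque"]).round(2),"grip",s["grip_force"])
im,d,c,P=shot("side"); m=optics.masks_of("side","saw")
E
sed -i '$d' st.py
cat >> st.py <<'E'
im,d,c,P=shot("scene"); p=pts(d,c,P,np.argwhere(d>0)); b=S.T@(p-np.array([.5638,.2109,0])).T
k=(b[0]>-65)&(np.abs(b[1]+.06)<.03)&(b[0]>-.06)&(b[0]<-.02)&(np.abs(b[2]-.06)<.01); print("bed top z",np.median(b[2][k]).round(5),k.sum())
E
python3 st.py
```

```text
t 14.55 lean_left rad 0.0692 fwd -0.0043 origin mm [ -0.55  -1.23 -18.15] grip [-0.24  3.75 53.68] F saw [-1.4 -2.7  4.9] M [0.6  0.38 0.  ] grip 100.67873954772949
bed top z 0.05956 112
```

Request:
jog_arm(
  series=[
    [[0,-0.0048,-0.0007,-0.043,0,0,230],[0,-0.0098,-0.0011,-0.087,0,0,230],[0,-0.0146,-0.0014,-0.13,0,0,230],[0,-0.0146,-0.0014,-0.13,0,0,230]],
  ],
)

```text
time_s: 14.93
ee_pos: [0.5625, 0.2034, 0.1654]
orientation: [-0.254, -3.13, -0.1]
contact_force: [2.1, 2.8, -7.7]
gripper_width: 0.029
grip_force: 100.5
```

```bash
python3 st.py
```

```text
t 14.9333 lean_left rad -0.0632 fwd -0.0048 origin mm [ -0.69   0.22 -17.74] grip [-0.34 -4.33 54.12] F saw [ 1.7  3.1 -7.7] M [ 1.01 -0.58  0.09] grip 100.50379157066345
bed top z 0.05932 114
```

Request:
jog_arm(
  series=[
    [[0,0.0049,-0.0008,0.043,0,0,230],[0,0.0099,-0.0015,0.087,0,0,230],[0,0.0148,-0.002,0.13,0,0,230],[0,0.0148,-0.002,0.13,0,0,230]],
  ],
)

```text
time_s: 15.32
ee_pos: [0.5649, 0.2189, 0.1675]
orientation: [-0.248, -3.119, 0.116]
contact_force: [3.6, -2.0, -9.5]
gripper_width: 0.0286
grip_force: 102.0
```

```bash
python3 st.py
```

```text
t 15.3167 lean_left rad 0.0747 fwd -0.0051 origin mm [ -0.77  -1.18 -15.58] grip [-0.4   4.2  56.22] F saw [ 3.9 -1.4 -9.5] M [-0.27 -0.91 -0.13] grip 102.01081037521362
bed top z 0.05948 113
```

Request:
jog_arm(
  series=[
    [[-0.0003,-0.005,-0.0009,-0.043,0,0,230],[-0.0003,-0.0101,-0.0015,-0.087,0,0,230],[-0.0003,-0.0151,-0.0019,-0.13,0,0,230],[-0.0003,-0.0151,-0.0019,-0.13,0,0,230]],
  ],
)

```text
time_s: 15.7
ee_pos: [0.5624, 0.2025, 0.1703]
orientation: [-0.254, -3.128, -0.102]
contact_force: [5.6, 4.5, -18.6]
gripper_width: 0.029
grip_force: 101.7
```

```bash
python3 st.py
```

```text
t 15.7 lean_left rad -0.0649 fwd -0.0062 origin mm [ -0.85  -0.54 -12.85] grip [-0.41 -5.22 59.  ] F saw [  4.8   5.3 -18.6] M [ 1.01 -1.28  0.06] grip 101.68027639389038
bed top z 0.05897 115
```

Request:
jog_arm(
  series=[
    [[-0.0003,0.0053,-0.0003,0.043,0,0,230],[-0.0003,0.0106,-0.0006,0.087,0,0,230],[-0.0003,0.0156,-0.0008,0.13,0,0,230],[-0.0003,0.0156,-0.0008,0.13,0,0,230]],
  ],
)

```text
time_s: 16.08
ee_pos: [0.565, 0.2186, 0.1725]
orientation: [-0.249, -3.118, 0.112]
contact_force: [2.3, -2.5, -11.7]
gripper_width: 0.0288
grip_force: 103.8
```

```bash
python3 st.py
```

```text
t 16.0833 lean_left rad 0.0723 fwd -0.0064 origin mm [ -0.78  -1.13 -10.55] grip [-0.32  4.07 61.26] F saw [  2.7  -2.1 -11.7] M [-0.48 -0.68 -0.07] grip 103.77069354057312
bed top z 0.05946 118
```

Request:
jog_arm(
  series=[
    [[-0.0003,-0.0051,-0.0007,-0.043,0,0,230],[-0.0003,-0.0102,-0.0011,-0.087,0,0,230],[-0.0003,-0.0152,-0.0014,-0.13,0,0,230],[-0.0003,-0.0152,-0.0014,-0.13,0,0,230]],
  ],
)

```text
time_s: 16.47
ee_pos: [0.5625, 0.2022, 0.1753]
orientation: [-0.255, -3.128, -0.103]
contact_force: [2.9, 1.9, -17.1]
gripper_width: 0.029
grip_force: 103.1
```

```bash
python3 st.py
```

```text
t 16.4667 lean_left rad -0.0652 fwd -0.0067 origin mm [-0.76 -0.78 -7.86] grip [-0.27 -5.47 63.98] F saw [  2.6   2.3 -17.1] M [ 0.61 -0.81  0.13] grip 103.05138230323792
bed top z 0.05947 115
```

Request:
jog_arm(
  series=[
    [[0,0.0053,-0.0003,0.043,0,0,230],[0,0.0106,-0.0006,0.087,0,0,230],[0,0.0156,-0.0008,0.13,0,0,230],[0,0.0156,-0.0008,0.13,0,0,230]],
  ],
)

```text
time_s: 16.85
ee_pos: [0.5652, 0.2191, 0.1779]
orientation: [-0.249, -3.118, 0.114]
contact_force: [-0.9, -4.8, -9.5]
gripper_width: 0.0292
grip_force: 104.4
```

```bash
python3 st.py
```

```text
t 16.85 lean_left rad 0.0732 fwd -0.006 origin mm [-0.62 -0.72 -5.12] grip [-0.19  4.55 66.68] F saw [-0.2 -4.8 -9.5] M [-1.11 -0.32  0.01] grip 104.40842270851135
bed top z 0.05923 116
```

Request:
jog_arm(
  series=[
    [[0,-0.0053,-0.0007,-0.043,0,0,230],[0,-0.0106,-0.0011,-0.087,0,0,230],[0,-0.0158,-0.0014,-0.13,0,0,230],[0,-0.0158,-0.0014,-0.13,0,0,230]],
  ],
)

```text
time_s: 17.23
ee_pos: [0.5627, 0.2023, 0.1818]
orientation: [-0.255, -3.129, -0.104]
contact_force: [-2.8, 0.1, -2.2]
gripper_width: 0.0289
grip_force: 105.2
```

```bash
python3 st.py
```

```text
t 17.2333 lean_left rad -0.0658 fwd -0.0051 origin mm [-0.39 -0.56 -1.29] grip [-3.000e-02 -5.300e+00  7.055e+01] F saw [-2.7 -0.3 -2.2] M [-0.2   0.62  0.09] grip 105.21685838699341
bed top z 0.05937 114
```

Request:
jog_arm(
  series=[
    [[0,0.0001,-0.002,0,0,0,230],[0,0.0003,-0.005,0,0,0,230],[0,0.003,-0.008,0.022,0,0,230],[0,0.0057,-0.012,0.044,0,0,230],[0,0.0085,-0.016,0.066,0,0,230]],
  ],
)

```text
time_s: 17.7
ee_pos: [0.566, 0.2121, 0.1995]
orientation: [-0.251, -3.131, 0.005]
contact_force: [-0.2, -0.5, -2.3]
gripper_width: 0.0288
grip_force: 105.2
```

Request:
jog_arm(
  series=[
    [[0,0,0,0,0,0,230],[0,0,0,0,0,0,230],[0,0,0,0,0,0,230],[0,0,0,0,0,0,230]],
  ],
)

```text
time_s: 18.03
ee_pos: [0.5648, 0.211, 0.1975]
orientation: [-0.252, -3.127, 0.004]
contact_force: [-0.0, -0.2, -2.0]
gripper_width: 0.0287
grip_force: 105.2
```

```bash
python3 st.py; python3 blk.py | tail -4; python3 - <<'E'
from h import *
im,d,c,P=shot("scene"); cv2.imwrite("pics/f.png",cv2.resize(im[150:320,180:440],(780,510))[:,:,::-1])
E
```

```text
t 18.0333 lean_left rad 0.0032 fwd -0.004 origin mm [ 0.49 -0.1  14.14] grip [ 0.78  0.13 86.14] F saw [-0.  -0.2 -2. ] M [ 0.03  0.01 -0.02] grip 105.21062850952148
bed top z 0.05943 112
0.12 920 [0.5568 0.2123 0.1295] [array([558.8, 211.9]), array([55.6,  9.9]), np.float64(80.9)]
0.57 [248.8, 246.5]
mask 0.079 0 [nan nan nan] [array([0., 0.]), array([0., 0.]), np.float64(0.0)]
mask 0.12 702 [0.5568 0.2125 0.1286] [array([558.9, 211.9]), array([55.6,  9.7]), np.float64(80.9)]
  return _methods._mean(a, axis=axis, dtype=dtype,
  ret = um.true_divide(
```

View pics/f.png

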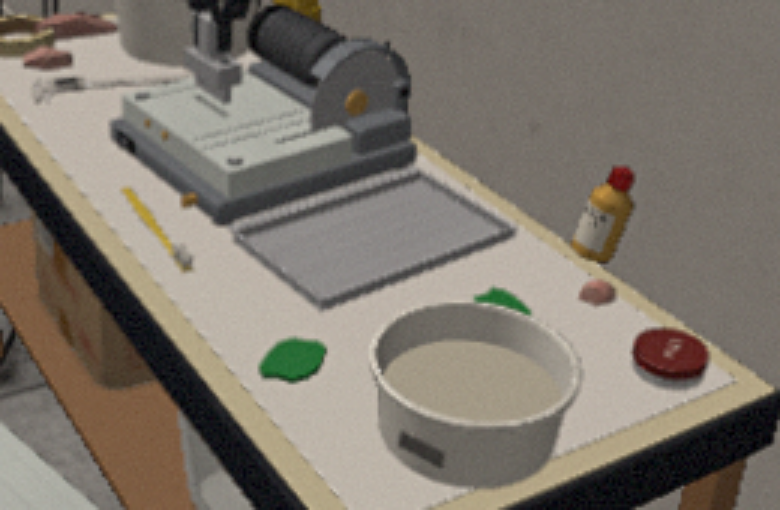

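The picture shows the block upright over its open slot (215,90), the bed down, the tray empty and the other things in place. Everything is still, so I'm handing the job in.

```bash
python3 -c "
from station import order
print(order.finish_job())"
```

```text
the job is handed in; nothing more can be done
None
```

I handed the job in at about 18 s: both slabs were released inside the tub (they sank out of sight under its murky water, so I couldn't see them there), and the block was rocked free and held upright and still about 14 mm above its slot, with the bed plate down.

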